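# Lay out new heels on four upturned shoes

## Robot

A 6-joint arm with a two-finger parallel gripper is mounted at the origin on the work surface. World frame = base frame: x ahead of the robot, y to its left, z up, the work surface at z = 0. Lengths are in m, angles in rad, forces in N, time in s.
With the tool pointing down it reaches from about 0.275 to 0.75 m from the base axis. Payload 10.2 kg.
Tool frame: the origin (TCP) lies midway between the tips of the shut fingers; the grasp point (between the pads) lies 19 mm behind it (ctrl.pinch_z is the distance from the TCP to the grasp point, in m); z points along the fingers, y is the line along which they close (so a half turn about z gives the same grasp; the last joint's range is limited). The gripper opens to 88 mm and grips with 3 to 60 N. Pads are 18 mm wide; open, the fingers measure 123 mm over their backs; the gripper's body (75 mm by 187 mm) begins 45 mm behind the grasp point.
Start: joints at [0.983, 0.313, 1.498, -0, 1.331, -0.223], TCP at [0.187, 0.49, 0.239] pointing down, gripper open.
Joint ranges: [-2.94, 2.94], [-0.97, 2.17], [0.19, 2.56], [-1.23, 4.37], [0.02, 3.11], [-2.88, 2.88]. Speed limits (rad/s): [2.39, 2.39, 3.01, 3.14, 3.14, 3.14].

## Interface

Orientations are given as [roll, pitch, yaw] about the fixed x, y, z axes, in that order (R = Rz(yaw) Ry(pitch) Rx(roll)).
In Python, from plant import ctrl gives the robot as it stands.
- The arm moves only by the tool drive_tool, never from a script. Its argument "increments" is a list of rows, each a list of 3 entries, a list of its own where there are three numbers: the shift along the tool's x, y, z in m, then the turn about the tool's z in degrees, then the opening in per cent of the stroke, from 0 (shut) to 100 (fully open). A call has exactly 5 rows; each row shifts and turns the commanded pose from where the row before left it, along the tool's axes as they then stand; what a row does not reach is not made up. A row lasts 1/12 s, in which the tool goes at most 41.7 mm and 7.16 degrees, less where a joint would pass 70% of its speed; a pose out of reach is approached as far as the arm can. A call is refused whole if a number of a shift passes 0.0417 or a number of a turn 7.16, either way. A call with a gripper value outside its range is refused whole. The fingers move at their own pace and stop on an object; "squeeze" is the grip in N (left out, the last holds). Time passes only in rows, so rows that do not move let the fingers close, or fill a call up. It gives the time, the measured TCP pose, the force, the opening and the grip force at its end, in the units of the state.
- ctrl.read_state(): the state, without advancing time (a new reading comes with each control period).
- ctrl.capture(name): name is "scene" or "top"; returns (picture, depth): 400x640x3 uint8, blue, green, red; 400x640 float32, m along the optical axis (not along the pixel's ray), 0 where there is no reading.
- ctrl.calibration(name): a dict with "K" (3x3 intrinsics, pixels), "R" (3x3) and "t" (3): a world point X has camera coordinates R X + t. Camera axes: x right, y down, z forward; pixel columns grow to the right and rows downward; lengths in m; the calibration is good to about 2 mm. A picture is of the moment at which its call begins. calibration takes no time and is no camera call.
- ctrl.hand_in(): hands the job in; it is judged then, once.
The state is a dict: "t": time; "joint_positions": joint angles; "qvel": joint speeds; "tau": joint torques, N m; "eef_pos": TCP position; "tcp_rot": TCP orientation; "force": force on the tool from outside, world axes, zero at the start; "ft_torque": the same for the moment, N m; "width": finger opening in m; "grip_force": force on a finger pad.
Only numpy, scipy, OpenCV 4.12 (cv2) and the standard library are available. Lean on these libraries where they do the work, as an engineer would, in place of code of your own. Each camera call takes 0.05 s, during which the arm holds its last target. There are 200 camera calls.

## Task

Four shoes stand sole up on their iron lasts, each waiting for a new rubber heel, and the new heels are stacked by size on the cutting block. Working down from the top of the stack, set each heel flat on the shoe whose bare heel seat has its size, straight edge toward the toe and flush with the seat all round, and let it go before taking the next. Leave the cement tin and the hammer where they are.

Things in the scene. Friction and masses are not known exactly. Their poses are not given: they have to be found in the camera images.
- heel_court: Loose D-shaped dark rubber heel, smallest, top of the stack at the start. 35 mm wide (y), 37 long (x), 16 thick: a straight edge, parallel sides 19.5 mm long back from it, then a half-round back. Origin: middle of the straight edge, underside; x points out of that edge, so the heel spans x = 0 to -37 mm; z up. Goes on shoe_court. All four lie flat, unglued, smaller on larger, straight edges roughly away from the robot.
- heel_child: Loose D-shaped dark rubber heel, second from the top. 46 mm wide (y), 48 long (x), 16 thick: a straight edge, parallel sides 25 mm long back from it, then a half-round back. Origin: middle of the straight edge, underside; x points out of that edge, so the heel spans x = 0 to -48 mm; z up. Goes on shoe_child.
- heel_flat: Loose D-shaped dark rubber heel, third from the top. 57 mm wide (y), 60 long (x), 16 thick: a straight edge, parallel sides 31.5 mm long back from it, then a half-round back. Origin: middle of the straight edge, underside; x points out of that edge, so the heel spans x = 0 to -60 mm; z up. Goes on shoe_flat. Weighs about 60 g (all: 15 to 115 g).
- heel_man: Loose D-shaped dark rubber heel, largest, bottom of the stack, on the cutting block. 68 mm wide (y), 72 long (x), 16 thick: a straight edge, parallel sides 38 mm long back from it, then a half-round back. Origin: middle of the straight edge, underside; x points out of that edge, so the heel spans x = 0 to -72 mm; z up. Goes on shoe_man. The block is fixed, wooden, 110 x 130 mm, top at z = 0.05 m.
- shoe_court: Fixed: woman's dark red court shoe with a slim block heel (235 x 78 mm), sole up on an iron stand, toe roughly away from the robot. Bare heel seat: level tan D, 35 x 37 mm, 110 mm above the bench, free all round; the sole's ball ahead of it rises to 126 mm. Origin: on the bench below the middle of the seat's straight front edge; x to the toe, seat from x = 0 to -37 mm; z up.
- shoe_child: Fixed: child's dark shoe, the shortest (190 x 74 mm), sole up on an iron stand, toe roughly away from the robot. Bare heel seat: level tan D, 46 x 48 mm, 88 mm above the bench, free all round; the sole's ball ahead of it rises to 104 mm. Origin: on the bench below the middle of the seat's straight front edge; x to the toe, seat from x = 0 to -48 mm; z up.
- shoe_flat: Fixed: woman's brown flat shoe (250 x 88 mm), sole up on an iron stand, toe roughly away from the robot. Bare heel seat: level tan D, 57 x 60 mm, 100 mm above the bench, free all round; the sole's ball ahead of it rises to 116 mm. Origin: on the bench below the middle of the seat's straight front edge; x to the toe, seat from x = 0 to -60 mm; z up.
- shoe_man: Fixed: man's black shoe, the longest (295 x 104 mm), sole up on an iron stand, toe roughly away from the robot. Bare heel seat: level tan D, 68 x 72 mm, 108 mm above the bench, free all round; the sole's ball ahead of it rises to 124 mm. Origin: on the bench below the middle of the seat's straight front edge; x to the toe, seat from x = 0 to -72 mm; z up.
- cement_tin: Bystander: loose round tin of cement, white with a green band, steel lid, 90 mm across, 88 mm high, 0.5 kg. Origin: centre of its underside. Leave alone.
- hammer: Bystander: loose hammer lying on the bench, 250 mm long along its x axis, handle to -x, at most 40 mm high. Origin about mid-length on the underside. Leave alone.
Not all that is in view belongs to the job. Leave any pink or red look-alike of the heel_man alone.

How it is judged:
By the outcome, as a careful person would: the job done as asked, in the order asked, and still so for the second after the job is handed in, with the robot touching nothing.
It also fails if it takes over 99 s, if anything falls off the work surface, if the arm or the gripper's body presses on something with over 40 N, if the wrist force passes 120 N, or if a joint passes its speed limit or range.

## Working session

There is one attempt and no reset: what is moved stays moved. The work goes in short steps, Python scripts to look and compute and a tool call to move; the robot and the scene stay as the last step left them, time stands still between calls to the robot, and variables do not carry over. Pictures are saved under pics/ and viewed, at most 14 in all, crops included, and the job is handed in when it is done.

Besides the shell and the picture viewer there is one more tool, called as name(argument=value, ...) on one line, values as JSON. drive_tool: Moves the arm, as the interface text tells. Its arguments: {"type":"object","properties":{"increments":{"type":"array"},"squeeze":{"type":"number"}},"required":["increments"]}

```bash
ls; mkdir -p pics; python3 - <<'E'
from plant import ctrl
import cv2,numpy as np
for n in("scene","top"):
    im,d=ctrl.capture(n);cv2.imwrite(f"pics/{n}0.png",im);np.save(f"{n}0.npy",d)
    c=ctrl.calibration(n);print(n,c,-np.array(c["R"]).T@c["t"])
print(ctrl.read_state(),ctrl.pinch_z)
E
```

```text
pics
scene {'K': array([[389.07949663,   0.        , 317.40095077],
       [  0.        , 389.07949663, 200.46791134],
       [  0.        ,   0.        ,   1.        ]]), 'R': array([[ 0.79427632,  0.60732461,  0.01679136],
       [ 0.50965606, -0.65098916, -0.56255117],
       [-0.33072018,  0.45537889, -0.82659194]]), 't': array([-0.39624402, -0.18641741,  1.09765547])} [ 0.77275282 -0.3805561   0.80909731]
top {'K': array([[430.65852954,   0.        , 321.67498   ],
       [  0.        , 430.65852954, 192.89845554],
       [  0.        ,   0.        ,   1.        ]]), 'R': array([[ 0.00620479, -0.99995918, -0.00656816],
       [-0.9944386 , -0.0054797 , -0.10517526],
       [ 0.10513498,  0.00718423, -0.99443201]]), 't': array([0.00581578, 0.49248163, 1.23837459])} [ 3.59510173e-01 -3.82569056e-04  1.28331442e+00]
{'t': 0.1, 'joint_positions': array([ 9.82616218e-01,  3.13349075e-01,  1.49833044e+00,  1.69688322e-05,
        1.33102472e+00, -2.23371463e-01]), 'qvel': array([ 0.00059358, -0.00140541, -0.0024893 , -0.00195439, -0.00182973,
        0.00048314]), 'tau': array([ 1.95799621e-03, -4.02810645e+01, -2.52642703e+01,  6.94620959e-02,
        3.42558359e-02, -7.03495084e-05]), 'eef_pos': array([0.18717468, 0.49026843, 0.23825286]), 'tcp_rot': array([-3.14051233e+00, -2.62306397e-04,  2.77677983e+00]), 'force': array([-0.28424798, -0.47032215, -0.18388205]), 'ft_torque': array([-0.01842839,  0.01601348, -0.03155635]), 'grip_force': 0.0, 'width': 0.08800311194101028} 0.0187
```

View pics/top0.png

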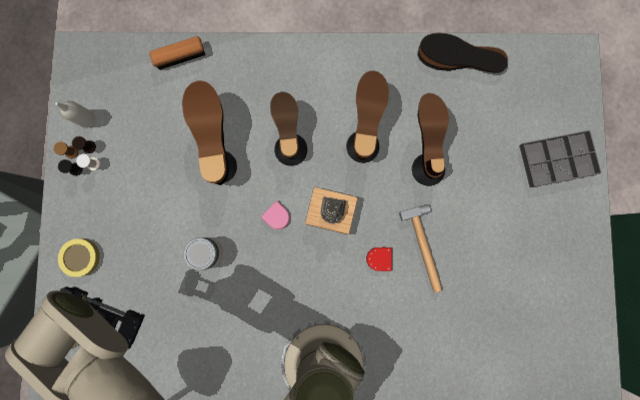

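View pics/scene0.png

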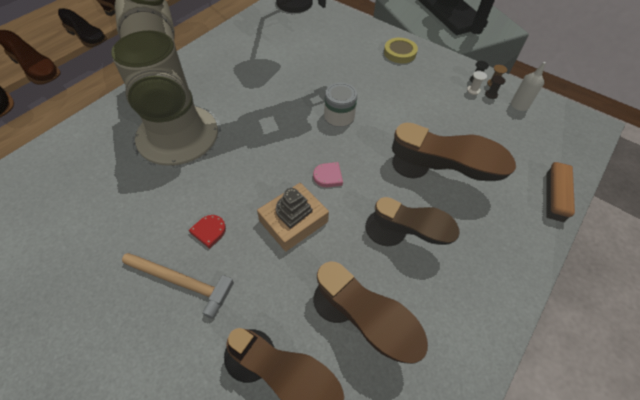

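The top view shows four tan seats: man (213,168), child (290,147), flat (367,145) and court (437,166). The stack is on its block at (334,209), with pink and red decoys at (277,215) and (379,260). In the scene view the seats are at (411,137), (388,208), (335,278) and (241,342), and the stack is at (293,208).

```bash
cat > h.py <<'E'
import cv2,numpy as np
from plant import ctrl
CAL={n:ctrl.calibration(n) for n in("scene","top")}
def cast(n,uv,z):
    c=CAL[n];K,R,t=(np.array(c[k],float) for k in("K","R","t"))
    uv=np.atleast_2d(uv).astype(float);o=-R.T@t
    d=np.c_[uv,np.ones(len(uv))]@np.linalg.inv(K).T@R
    return (o+d*((z-o[2])/d[:,2])[:,None])[:,:2]
def proj(n,X):
    c=CAL[n];p=c["K"]@(c["R"]@np.array(X)+c["t"]);return p[:2]/p[2]
S=8
def up(im,u,v,r):
    "upsampled crop; returns crop and function to pixel coords"
    u,v=int(u),int(v);y0=max(v-r,0);x0=max(u-r,0)
    c=cv2.resize(im[y0:v+r,x0:u+r],None,fx=S,fy=S,interpolation=cv2.INTER_CUBIC)
    return c,lambda p:(np.array(p,float)+.5)/S-.5+[x0,y0]
def fitD(P):
    "P: contour points in world (m). D pose: origin at mid straight edge, yaw, (len,wid). toe ~ +x"
    P=P.astype(np.float32)
    (cx,cy),(a,b),ang=cv2.minAreaRect(P*1000)
    cand=np.radians(ang)+np.arange(4)*np.pi/2
    yaw=cand[np.argmax(np.cos(cand))];yaw=(yaw+np.pi)%(2*np.pi)-np.pi
    x=np.array([np.cos(yaw),np.sin(yaw)]);y=np.array([-x[1],x[0]])
    Q=P@np.c_[x,y]*1000
    # refine: lines through side points
    lo,hi=Q.min(0),Q.max(0)
    return Q,yaw,lo,hi,x,y
SEAT=dict(man=(.108,68,72,(213,168),(411,137)),child=(.088,46,48,(290,147),(388,208)),flat=(.100,57,60,(367,145),(335,278)),court=(.110,35,37,(437,166),(241,342)))
E
python3 - <<'E'
from h import *
ims={n:cv2.imread(f"pics/{n}0.png") for n in CAL}
tiles=[]
for k,(z,w,l,ut,us) in SEAT.items():
    for n,u in(("top",ut),("scene",us)):
        c,f=up(ims[n],*u,26)
        g=c.astype(int);m=(g[:,:,2]+g[:,:,1])//2
        lab=np.uint8(np.clip(m,0,255));s0=np.median(lab[190:226,190:226])
        # threshold mid between tan & brown sole
        mask=np.uint8(lab>0.5*(s0+75))&np.uint8(g[:,:,2]-g[:,:,0]>35)
        mask=mask*255
        nl,L,st,_=cv2.connectedComponentsWithStats(mask)
        mask=np.uint8(L==L[208,208])*255
        cs=max(cv2.findContours(mask,0,1)[0],key=cv2.contourArea)[:,0]
        P=cast(n,f(cs),z);Q,yaw,lo,hi,x,y=fitD(P)
        o=hi[0]*x+(lo[1]+hi[1])/2*y
        ar=cv2.contourArea((P*1000).astype(np.float32));ar0=w*(l-w/2)+np.pi*w*w/8
        print(k,n,c[208,208],"o",o.round(1),"yaw",np.degrees(yaw).round(1),"LxW",(hi-lo).round(1),(l,w),"area ratio",round(ar/ar0,2))
        cv2.drawContours(c,[cs[:,None]],-1,(0,255,0),1);tiles.append(cv2.resize(c[:416,:416],(190,190)))
    # brown
for n,u in(("top",(334,209)),("scene",(293,208))):
    c,f=up(ims[n],*u,24);tiles.append(cv2.resize(c,(190,190)))
while len(tiles)<12:tiles.append(np.zeros_like(tiles[0]))
cv2.imwrite("pics/t1.png",np.vstack([np.hstack(tiles[i:i+4]) for i in(0,4,8)]))
d=np.load("top0.npy");print(d[200:220,325:346:2].round(3))
E
```

```text
man top [120 171 213] o [586.7 318.5] yaw 9.4 LxW [73.  68.6] (72, 68) area ratio 1.0
man scene [ 94 131 156] o [585.4 317.4] yaw 9.3 LxW [72.1 69.1] (72, 68) area ratio 0.99
child top [114 164 207] o [639.9 105.4] yaw 6.9 LxW [48.2 46.2] (48, 46) area ratio 0.98
child scene [ 99 135 160] o [638.8 104.9] yaw 7.2 LxW [48.8 46.9] (48, 46) area ratio 1.0
flat top [112 163 205] o [ 650.6 -115.2] yaw -8.7 LxW [60.3 57.5] (60, 57) area ratio 0.99
flat scene [ 98 135 160] o [ 649.  -116.2] yaw -9.1 LxW [60.5 57.4] (60, 57) area ratio 1.0
court top [109 158 203] o [ 581.2 -309.3] yaw 4.3 LxW [37.7 35.7] (37, 35) area ratio 0.98
court scene [ 92 130 156] o [ 579.5 -309.7] yaw 4.2 LxW [37.3 35.7] (37, 35) area ratio 0.99
[[1.189 1.191 1.19  1.206 1.206 1.208 1.207 1.202 1.207 1.206 1.221]
 [1.183 1.173 1.178 1.186 1.191 1.192 1.206 1.204 1.203 1.208 1.223]
 [1.189 1.172 1.173 1.177 1.192 1.186 1.19  1.189 1.206 1.205 1.22 ]
 [1.187 1.174 1.178 1.173 1.177 1.173 1.191 1.191 1.205 1.222 1.226]
 [1.187 1.175 1.172 1.173 1.168 1.175 1.174 1.172 1.208 1.216 1.217]
 [1.188 1.176 1.174 1.173 1.172 1.
[... 301 characters left out ...]
2  1.234]
 [1.175 1.171 1.172 1.175 1.174 1.171 1.171 1.2   1.202 1.22  1.237]
 [1.171 1.171 1.17  1.173 1.169 1.173 1.187 1.202 1.201 1.214 1.235]
 [1.188 1.173 1.171 1.169 1.174 1.172 1.188 1.201 1.204 1.22  1.234]
 [1.188 1.174 1.169 1.168 1.171 1.171 1.183 1.201 1.218 1.22  1.233]
 [1.184 1.17  1.17  1.168 1.169 1.187 1.189 1.199 1.221 1.22  1.235]
 [1.189 1.191 1.169 1.172 1.176 1.187 1.2   1.198 1.215 1.217 1.231]
 [1.202 1.185 1.188 1.185 1.186 1.184 1.205 1.218 1.215 1.232 1.237]
 [1.215 1.201 1.185 1.189 1.19  1.199 1.202 1.217 1.216 1.23  1.232]
 [1.216 1.216 1.197 1.2   1.202 1.204 1.218 1.217 1.215 1.235 1.237]
 [1.217 1.217 1.218 1.205 1.212 1.216 1.217 1.216 1.234 1.236 1.23 ]]
```

View pics/t1.png

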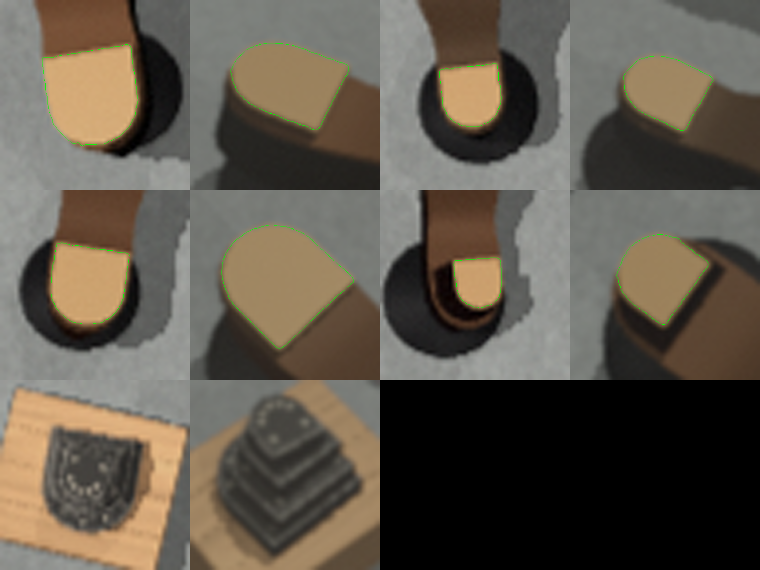

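The seat outlines fit the given sizes, and the two views agree to about 1.5 mm. Next I measure the stack from averaged depth.

```bash
cat >> h.py <<'E'
def zmap(n,k=5):
    ds=[ctrl.capture(n) for _ in range(k)]
    im=ds[-1][0];D=np.array([d for _,d in ds]);D[D==0]=np.nan;d=np.nanmedian(D,0)
    c=CAL[n];v,u=np.mgrid[0:400,0:640]
    r=np.stack([u,v,np.ones_like(u)],-1)@np.linalg.inv(c["K"]).T*d[...,None]
    return im,(r-c["t"])@c["R"]
def depthD(n,W,z,ctr,r,s0=8,tol=.006):
    "contour of the points above z-tol near pixel ctr"
    u,v=map(int,ctr);Z=np.nan_to_num(W[v-r:v+r,u-r:u+r,2]).astype(np.float32)
    Z=np.clip(Z,z-2*tol,z) # soft step
    Zu=cv2.resize(Z,None,fx=S,fy=S,interpolation=cv2.INTER_LINEAR)
    m=np.uint8(Zu>z-tol)*255;L=cv2.connectedComponents(m)[1]
    cs=max(cv2.findContours(np.uint8(L==L[r*S,r*S]),0,1)[0],key=cv2.contourArea)[:,0]
    return cast(n,(cs+.5)/S-.5+[u-r,v-r],z)
def moments_fit(P,w,l):
    "robust D pose: principal yaw by minAreaRect, centre by area centroid"
    Q,yaw,lo,hi,x,y=fitD(P);M=cv2.moments(P.astype(np.float32)*1000)
    c=np.array([M["m10"],M["m01"]])/M["m00"]
    a,r=l-w/2,w/2;A1=w*a;A2=np.pi*r*r/2;xc=(A1*-a/2+A2*(-a-4*r/(3*np.pi)))/(A1+A2)
    return c-xc*x,np.degrees(yaw),hi-lo,hi[0]*x+(lo[1]+hi[1])/2*y
HEEL=dict(court=(35,37,.114),child=(46,48,.098),flat=(57,60,.082),man=(68,72,.066))
E
python3 - <<'E'
from h import *
for n,u in(("top",(334,209)),("scene",(293,208))):
    im,W=zmap(n)
    for k,(w,l,z) in HEEL.items():
        u0=u if n=="top" else proj(n,[.463,-.035,z])
        P=depthD(n,W,z,u0,26);o,yaw,sz,o2=moments_fit(P,w,l)
        i,j=map(int,u0)
        print(n,k,"centroid-o",o.round(1),"edge-o",o2.round(1),"yaw",round(yaw,1),sz.round(1),(l,w),"z here",W[j,i].round(3))
print(ctrl.read_state()["t"])
E
```

```text
top court centroid-o [458.  -22.7] edge-o [458.7 -23. ] yaw -17.5 [37.9 36.1] (37, 35) z here [ 0.439 -0.026  0.113]
top child centroid-o [464.6 -20.6] edge-o [465.6 -20.8] yaw -10.0 [49.5 47.2] (48, 46) z here [ 0.439 -0.026  0.113]
top flat centroid-o [472.8 -25.4] edge-o [473.8 -25.4] yaw -10.5 [61.4 58.5] (60, 57) z here [ 0.439 -0.026  0.113]
top man centroid-o [475.1 -26.9] edge-o [476.  -27.1] yaw -9.0 [73.3 70. ] (72, 68) z here [ 0.439 -0.026  0.113]
scene court centroid-o [471.5 -20.6] edge-o [503.7   3.3] yaw 38.1 [116.5 134.5] (37, 35) z here [ 0.455 -0.027  0.099]
scene child centroid-o [463.1 -22.2] edge-o [466.  -23.5] yaw -10.3 [55.5 48.6] (48, 46) z here [ 0.461 -0.034  0.096]
scene flat centroid-o [469.4 -23.1] edge-o [474.8 -25.4] yaw -9.4 [73.7 64.9] (60, 57) z here [ 0.462 -0.035  0.082]
scene man centroid-o [472.2 -24.3] edge-o [476.9 -25.4] yaw -9.4 [85.1 79.7] (72, 68) z here [ 0.468 -0.043  0.081]
0.6
```

```bash
cat >> h.py <<'E'
from scipy.spatial.transform import Rotation as Ro
def goal(o,yaw,dx,z):
    "tcp target (mm) gripping at heel-x dx (mm), tool yaw = heel yaw+180"
    c,s=np.cos(np.radians(yaw)),np.sin(np.radians(yaw));return np.array([o[0]+dx*c,o[1]+dx*s,z]),yaw+180
def show(T,yaw,s=None):
    s=s or ctrl.read_state();R=Ro.from_euler("xyz",s["tcp_rot"]);p=s["eef_pos"]*1000
    d=R.inv().apply(T-p);y=np.degrees(s["tcp_rot"][2]);dt=-((yaw-y+180)%360-180)
    Ry=Ro.from_euler("xyz",[np.pi,0,np.radians(yaw)]);d2=Ry.inv().apply(T-p)
    print("tcp",p.round(1),"yaw",round(y,2),"| shift before turn",d.round(1),"turn",round(dt,2),"| shift after turn",d2.round(1))
E
python3 -c "
from h import *
show(*goal((457.5,-23.2),-17.5,-11,130))"
```

```text
tcp [187.3 490.5 238.7] yaw 159.1 | shift before turn [-424.7 -384.1  108.7] turn -3.4 | shift after turn [-401.1 -408.6  108.7]
```

drive_tool(increments=[[[0,0,0],-3.4,100],[[-0.0286,-0.0292,0],0,100],[[-0.0286,-0.0292,0],0,100],[[-0.0286,-0.0292,0],0,100],[[-0.0286,-0.0292,0],0,100]], squeeze=10)

```text
t: 1.02
eef_pos: [0.2615, 0.3431, 0.2387]
tcp_rot: [3.141, 0.0, 2.837]
force: [0.4, 0.8, 0.9]
width: 0.0883
grip_force: 0.0
```

drive_tool(increments=[[[-0.0286,-0.0292,0],0,100],[[-0.0286,-0.0292,0],0,100],[[-0.0286,-0.0292,0],0,100],[[-0.0286,-0.0292,0],0,100],[[-0.0286,-0.0292,0],0,100]])

```text
t: 1.43
eef_pos: [0.3542, 0.1605, 0.239]
tcp_rot: [3.141, 0.001, 2.836]
force: [0.2, 0.4, -0.4]
width: 0.0881
grip_force: 0.0
```

drive_tool(increments=[[[-0.0286,-0.0292,0],0,100],[[-0.0286,-0.0292,0],0,100],[[-0.0286,-0.0292,0],0,100],[[-0.0286,-0.0292,0],0,100],[[-0.0286,-0.0292,0],0,100]])

```text
t: 1.85
eef_pos: [0.4467, -0.022, 0.2389]
tcp_rot: [3.142, 0.001, 2.836]
force: [0.4, -0.3, 0.5]
width: 0.0885
grip_force: 0.0
```

drive_tool(increments=[[[0,0,0.035],0,100],[[0,0,0.035],0,100],[[0,0,0.03],0,100],[[0,0,0],0,100],[[0,0,0],0,100]])

```text
t: 2.27
eef_pos: [0.446, -0.0198, 0.1388]
tcp_rot: [-3.142, -0.002, 2.836]
force: [0.4, 0.1, 0.9]
width: 0.0881
grip_force: 0.0
```

```bash
python3 -c "
from h import *
show(*goal((457.5,-23.2),-17.5,-11,100.5))"
```

```text
tcp [446.  -19.8 138.8] yaw 162.5 | shift before turn [-1.   0.2 38.3] turn 0.0 | shift after turn [-1.   0.2 38.3]
```

drive_tool(increments=[[[-0.001,0,0.02],0,100],[[0,0,0.018],0,70],[[0,0,0],0,60],[[0,0,0],0,0],[[0,0,0],0,0]], squeeze=10)

```text
t: 2.68
eef_pos: [0.4483, -0.0203, 0.1027]
tcp_rot: [-3.142, 0.003, 2.836]
force: [0.1, -0.6, 0.9]
width: 0.0633
grip_force: 0.0
```

drive_tool(increments=[[[0,0,0],0,0],[[0,0,0],0,0],[[0,0,0],0,0],[[0,0,0],0,0],[[0,0,0],0,0]])

```text
t: 3.1
eef_pos: [0.4473, -0.0202, 0.1011]
tcp_rot: [3.142, 0.0, 2.836]
force: [-0.3, -0.0, 3.0]
width: 0.035
grip_force: 10.0
```

drive_tool(increments=[[[0,0,0],0,0],[[0,0,0],0,0],[[0,0,-0.005],0,0],[[0,0,-0.015],0,0],[[0,0,-0.03],0,0]])

```text
t: 3.52
eef_pos: [0.4457, -0.0197, 0.1492]
tcp_rot: [-3.142, -0.006, 2.836]
force: [-0.3, -0.3, -0.3]
width: 0.0346
grip_force: 10.0
```

drive_tool(increments=[[[0,0,-0.03],0,0],[[0,0,-0.03],0,0],[[0,0,-0.01],0,0],[[0,0,0],0,0],[[0,0,0],0,0]])

```text
t: 3.93
eef_pos: [0.447, -0.0201, 0.2204]
tcp_rot: [-3.142, -0.0, 2.836]
force: [0.0, -0.6, -0.9]
width: 0.035
grip_force: 10.0
```

```bash
cat > snap.py <<'E'
from h import *
import sys
c=[]
u=[eval(a) for a in sys.argv[2:]]
for n in("top","scene"):
    im,_=ctrl.capture(n)
    for X in u:
        p=proj(n,X);c.append(cv2.resize(up(im,*p,34)[0],(330,330)))
cv2.imwrite(f"pics/{sys.argv[1]}.png",np.vstack([np.hstack(c[:len(u)]),np.hstack(c[len(u):])]))
E
python3 snap.py a1 '[.446,-.02,.2]' '[.446,-.02,.09]'; python3 -c "
from h import *
print(ctrl.read_state())"
```

```text
{'t': 4.0333, 'joint_positions': array([-3.07898521e-01,  1.59264264e-01,  1.74592584e+00, -8.35459090e-06,
        1.23882055e+00, -1.57315500e+00]), 'qvel': array([-0.0016041 ,  0.0052548 , -0.00044858,  0.00162319,  0.0031393 ,
        0.00074391]), 'tau': array([ 4.60605870e-02, -3.28018320e+01, -2.47400379e+01, -1.41966407e-02,
        8.38482217e-02, -3.56970918e-05]), 'eef_pos': array([ 0.44663283, -0.01999744,  0.2194742 ]), 'tcp_rot': array([-3.14159047e+00, -2.41801815e-03,  2.83605554e+00]), 'force': array([-1.18156663,  0.02027614, -0.46580578]), 'ft_torque': array([-0.00814918, -0.06837945,  0.05292276]), 'grip_force': 9.99989228323102, 'width': 0.03484622943096002}
```

View pics/a1.png

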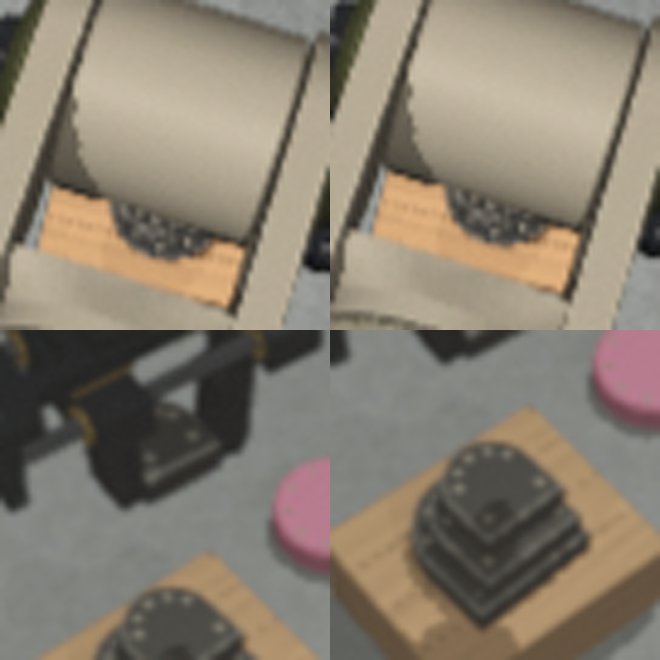

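The court heel is held level between the pads, with its front corner at (217,437) of the lower left crop, and the stack underneath is undisturbed. I carry it to the court seat.

```bash
python3 -c "
from h import *
show(*goal((580.4,-309.5),4.25,-11.4,160))"
```

```text
tcp [446.6 -20.  219.5] yaw 162.49 | shift before turn [-204.2 -240.1   59. ] turn -21.76 | shift after turn [-100.5 -298.6   59.5]
```

drive_tool(increments=[[[0,0,0],-5.44,0],[[0,0,0],-5.44,0],[[0,0,0],-5.44,0],[[0,0,0],-5.44,0],[[-0.0126,-0.0373,0],0,0]])

```text
t: 4.45
eef_pos: [0.461, -0.053, 0.2197]
tcp_rot: [3.139, -0.003, -3.058]
force: [0.4, -0.8, 0.2]
width: 0.035
grip_force: 10.0
```

drive_tool(increments=[[[-0.0126,-0.0373,0],0,0],[[-0.0126,-0.0373,0],0,0],[[-0.0126,-0.0373,0],0,0],[[-0.0126,-0.0373,0],0,0],[[-0.0126,-0.0373,0],0,0]])

```text
t: 4.87
eef_pos: [0.5392, -0.2394, 0.219]
tcp_rot: [3.14, -0.002, -3.068]
force: [0.1, 0.6, -0.2]
width: 0.0347
grip_force: 10.0
```

drive_tool(increments=[[[-0.0126,-0.0373,0],0,0],[[-0.0126,-0.0373,0],0,0],[[0,0,0.03],0,0],[[0,0,0.03],0,0],[[0,0,0],0,0]])

```text
t: 5.28
eef_pos: [0.5675, -0.3089, 0.1528]
tcp_rot: [3.133, -0.009, -3.068]
force: [-0.3, 1.0, -2.2]
width: 0.0351
grip_force: 10.0
```

drive_tool(increments=[[[0,0,0],0,0],[[0,0,0],0,0],[[0,0,0],0,0],[[0,0,0],0,0],[[0,0,0],0,0]])

```text
t: 5.7
eef_pos: [0.5702, -0.3102, 0.162]
tcp_rot: [-3.14, 0.001, -3.067]
force: [0.1, 0.4, -0.6]
width: 0.0347
grip_force: 10.0
```

```bash
python3 -c "
from h import *
show(*goal((580.4,-309.5),4.25,-11.4,113))
import time
P=[]
for _ in range(4): ctrl.capture('scene');P.append(ctrl.read_state()['eef_pos']*1000)
print(np.round(P,1))"; python3 snap.py a2 '[.57,-.31,.15]' '[.57,-.31,.11]'
```

```text
tcp [ 570.2 -310.2  162. ] yaw -175.72 | shift before turn [ 1.2  0.  49. ] turn 0.03 | shift after turn [ 1.2 -0.  49. ]
[[ 570.1 -310.2  161.7]
 [ 570.  -310.2  161.4]
 [ 570.  -310.2  161.2]
 [ 569.9 -310.2  161. ]]
```

View pics/a2.png

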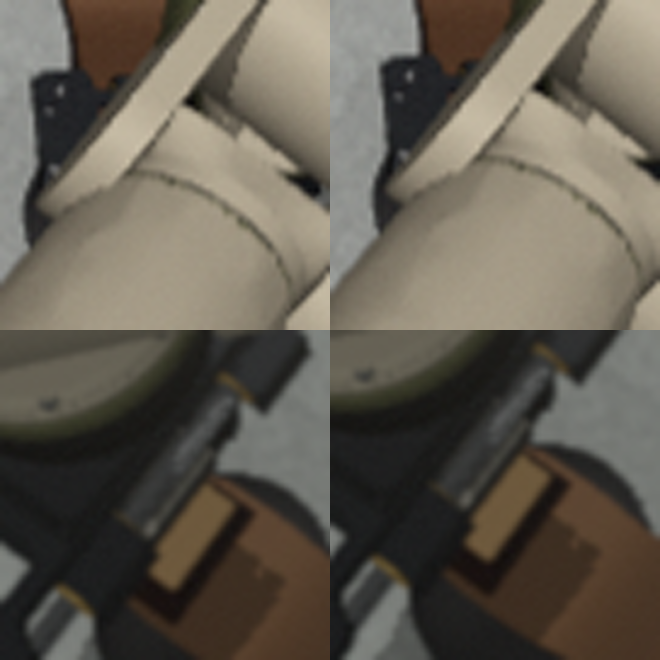

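The scene view shows the held heel over the court seat, with the seat's front edge at about (230,500) parallel to it. I descend gently.

drive_tool(increments=[[[0.001,0,0.015],0,0],[[0,0,0.015],0,0],[[0,0,0.01],0,0],[[0,0,0.004],0,0],[[0,0,0.002],0,0]])

```text
t: 6.42
eef_pos: [0.5687, -0.3102, 0.1141]
tcp_rot: [3.141, -0.001, -3.067]
force: [-0.1, -0.0, 0.3]
width: 0.0347
grip_force: 10.0
```

drive_tool(increments=[[[0,0,0],0,0],[[0,0,0],0,0],[[0,0,0],0,0],[[0,0,0],0,0],[[0,0,0],0,0]])

```text
t: 6.83
eef_pos: [0.569, -0.3104, 0.1152]
tcp_rot: [-3.141, 0.001, -3.067]
force: [-0.5, -0.2, -0.4]
width: 0.035
grip_force: 10.0
```

```bash
python3 -c "
from h import *
show(*goal((580.4,-309.5),4.25,-11.4,113))
s=ctrl.read_state();print(s['force'],s['t'])"
```

```text
tcp [ 569.  -310.4  115.2] yaw -175.74 | shift before turn [-0.   0.1  2.2] turn 0.01 | shift after turn [-0.   0.1  2.2]
[-0.50345529 -0.18699067 -0.43107907] 6.8333
```

drive_tool(increments=[[[0,0,0.001],0,0],[[0,0,0.001],0,0],[[0,0,0],0,0],[[0,0,0],0,0],[[0,0,0],0,0]])

```text
t: 7.25
eef_pos: [0.569, -0.3104, 0.1131]
tcp_rot: [-3.141, 0.0, -3.067]
force: [-1.2, 0.7, 4.0]
width: 0.0349
grip_force: 10.0
```

drive_tool(increments=[[[0,0,0],0,46],[[0,0,0],0,60],[[0,0,0],0,70],[[0,0,0],0,70],[[0,0,0],0,70]])

```text
t: 7.67
eef_pos: [0.5688, -0.3103, 0.1126]
tcp_rot: [3.141, -0.0, -3.067]
force: [1.4, -0.5, 0.8]
width: 0.0613
grip_force: 0.0
```

drive_tool(increments=[[[0,0,-0.01],0,70],[[0,0,-0.025],0,70],[[0,0,-0.03],0,70],[[0,0,-0.03],0,70],[[0.0,0,0],0,100]])

```text
t: 8.08
eef_pos: [0.5704, -0.3114, 0.2151]
tcp_rot: [-3.134, 0.008, -3.067]
force: [0.4, -0.6, 0.8]
width: 0.0665
grip_force: 0.0
```

drive_tool(increments=[[[0.011,0.039,0],0,100],[[0.011,0.039,0],0,100],[[0.011,0.039,0],0,100],[[0.011,0.039,0],0,100],[[0.011,0.039,0],0,100]])

```text
t: 8.5
eef_pos: [0.4985, -0.1183, 0.2081]
tcp_rot: [-3.141, 0.001, -3.068]
force: [1.5, -0.6, -0.3]
width: 0.0885
grip_force: 0.0
```

```bash
python3 snap.py a3 '[.57,-.31,.12]' '[.46,-.02,.09]'; cat > chk.py <<'E'
from h import *
import sys
k=sys.argv[1];z,w,l,_,_=SEAT[k];X=eval(sys.argv[2])
for n in("top","scene"):
    im,W=zmap(n,3);P=depthD(n,W,z+.016,proj(n,[*X,z+.016]),26)
    o,yaw,sz,o2=moments_fit(P,w,l);print(n,k,o.round(1),o2.round(1),"yaw",round(yaw,1),sz.round(1),(l,w))
E
python3 chk.py court '[.565,-.31]'
```

```text
top court [ 580.3 -307.7] [ 580.3 -307.2] yaw 0.3 [37.5 36.4] (37, 35)
scene court [ 579.8 -309.4] [ 580.6 -309.2] yaw 3.9 [39.1 36. ] (37, 35)
```

View pics/a3.png

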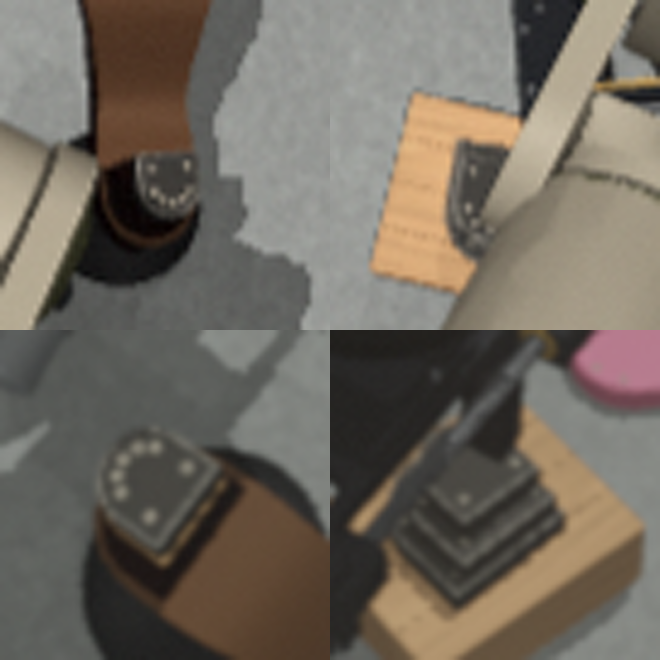

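The top crop shows the heel seated, centred at (167,185). The scene crop shows a thin tan sliver along the straight edge, roughly (165,560)-(225,495). I measure how wide that sliver is.

```bash
cat > sliver.py <<'E'
from h import *
import sys
# remaining tan (R-B excess) on the seat plane, binned in seat coordinates (mm)
k=sys.argv[1];o=eval(sys.argv[2]);yaw=np.radians(float(sys.argv[3]));z,w,l,_,_=SEAT[k]
for n in("top","scene"):
    im=np.mean([ctrl.capture(n)[0].astype(float) for _ in range(3)],0);im0=cv2.imread(f"pics/{n}0.png").astype(float)
    c,s=np.cos(yaw),np.sin(yaw)
    on=o[n]
    def samp(I,x,y):
        p=[proj(n,[(on[0]+x*c-y*s)/1000,(on[1]+x*s+y*c)/1000,z]) for x,y in zip(np.ravel(x),np.ravel(y))]
        p=np.array(p,np.float32);t=(I[:,:,2]-I[:,:,0]).astype(np.float32)
        return cv2.remap(t,p[:,0].reshape(x.shape),p[:,1].reshape(x.shape),cv2.INTER_LINEAR)
    xs=np.arange(-8,9,1.);ys=np.linspace(-w/2+6,w/2-6,9)
    for nm,X,Y in(("front",*np.meshgrid(xs,ys)),("left y+",*[a.T for a in np.meshgrid(np.linspace(-(l-w/2),-4,9),w/2+xs)]),("right y-",*[a.T for a in np.meshgrid(np.linspace(-(l-w/2),-4,9),-w/2-xs)]),("back",*np.meshgrid(-l-xs,np.linspace(-w/8,w/8,5)))):
        print(n,nm,"now",samp(im,X,Y).mean(0).round().astype(int),"before",samp(im0,X,Y).mean(0).round().astype(int))
E
python3 sliver.py court '{"top":(581.2,-309.3),"scene":(579.5,-309.7)}' 4.25
```

```text
top front now [ 9  9  8  8  7  8 10 15 22 29 38 46 52 53 53 53 53] before [93 93 93 93 92 90 86 80 72 64 58 54 52 52 52 52 52]
top left y+ now [ 9  9  8  9 10 10  8  6  5  6  8  9  9  9 10 10 10] before [93 94 94 94 93 92 90 83 73 52 30 14 11 11 11 12 13]
top right y- now [ 7  8  9 11 12 11  9  8  8  7  6  4  3  2  1  1  1] before [92 93 93 93 93 92 87 71 49 29 17  7  3  2  1  1  1]
top back now [11 10  9  8  7  7  6  6  5  5  6  7  8 10 12 14 17] before [94 94 94 94 93 91 88 80 67 55 39 24 10 12 16 20 26]
scene front now [ 8  8  8  7  7 11 20 27 31 25 16 10  7  7 10 17 27] before [64 64 64 64 64 63 62 57 48 33 18  9  6  6  9 15 23]
scene left y+ now [ 7  7  9  9  9  9  8  7  7  9 11 12 10  7  3  2  1] before [63 64 64 64 63 63 62 56 45 34 26 22 17 10  5  2  1]
scene right y- now [ 8  7  7  7  7  8 12 21 26 24 17 10  8  8  8 10 13] before [64 64 64 64 64 64 64 61 54 40 23 11  7  6  7  8 11]
scene back now [ 7  8  8 10 12 14 14 13 11  8  7  5  5  4  3  2  1] before [63 63 63 63 64 63 58 48 34 19  8  3  1  1  1  1  1]
```

The heel sits about 1.6 mm back and 1.2 mm to the left of the seat. That also gives the camera bias for the remaining placings. I regrip and mend it.

```bash
python3 -c "
from h import *
show(np.array([568.9,-310.4,150]),184.25)"
```

```text
tcp [ 499.6 -120.2  207.6] yaw -175.77 | shift before turn [ -55.1 -194.8   57.6] turn -0.02 | shift after turn [ -55.  -194.8   57.6]
```

drive_tool(increments=[[[-0.011,-0.039,0],0,80],[[-0.011,-0.039,0],0,80],[[-0.011,-0.039,0],0,80],[[-0.011,-0.039,0],0,80],[[-0.011,-0.039,0],0,80]])

```text
t: 9.62
eef_pos: [0.5692, -0.3123, 0.2077]
tcp_rot: [3.142, 0.0, -3.067]
force: [-0.0, -0.1, 0.4]
width: 0.071
grip_force: 0.0
```

drive_tool(increments=[[[0,0,0.03],0,80],[[0,0,0.03],0,80],[[0,0,0.015],0,80],[[0,0,0.01],0,80],[[0,0,0],0,80]])

```text
t: 10.03
eef_pos: [0.5682, -0.3099, 0.1207]
tcp_rot: [3.139, -0.003, -3.067]
force: [0.4, -0.2, -0.2]
width: 0.0707
grip_force: 0.0
```

drive_tool(increments=[[[0,0,0],0,80],[[0,0,0],0,80],[[0,0,0],0,80],[[0,0,0],0,80],[[0,0,0],0,80]])

```text
t: 10.45
eef_pos: [0.5691, -0.3104, 0.1235]
tcp_rot: [-3.141, 0.001, -3.067]
force: [-0.3, -0.3, -0.2]
width: 0.0706
grip_force: 0.0
```

```bash
python3 -c "
from h import *
show(np.array([568.9,-310.4,113.5]),184.25)"
```

```text
tcp [ 569.1 -310.4  123.5] yaw -175.74 | shift before turn [ 0.2  0.  10. ] turn 0.01 | shift after turn [ 0.2  0.  10. ]
```

drive_tool(increments=[[[0,0,0.005],0,70],[[0,0,0.0045],0,60],[[0,0,0],0,50],[[0,0,0],0,0],[[0,0,0],0,0]])

```text
t: 10.87
eef_pos: [0.5689, -0.3103, 0.1132]
tcp_rot: [3.142, -0.0, -3.067]
force: [-0.1, -0.7, -0.1]
width: 0.0391
grip_force: 0.0
```

drive_tool(increments=[[[0,0,0],0,0],[[0,0,0],0,0],[[0,0,0],0,0],[[0,0,-0.002],0,0],[[0,0,-0.001],0,0]])

```text
t: 11.28
eef_pos: [0.5689, -0.3103, 0.1165]
tcp_rot: [-3.141, 0.0, -3.067]
force: [0.5, 0.1, -0.4]
width: 0.035
grip_force: 10.0
```

drive_tool(increments=[[[-0.0016,-0.0012,0],0,0],[[0,0,0],0,0],[[0,0,0],0,0],[[0,0,0],0,0],[[0,0,0],0,0]])

```text
t: 11.7
eef_pos: [0.5705, -0.3114, 0.1162]
tcp_rot: [3.142, -0.0, -3.067]
force: [0.1, -0.7, -0.3]
width: 0.0348
grip_force: 10.0
```

drive_tool(increments=[[[0,0,0.001],0,0],[[0,0,0.001],0,0],[[0,0,0.0005],0,0],[[0,0,0],0,0],[[0,0,0],0,0]])

```text
t: 12.12
eef_pos: [0.5705, -0.3114, 0.1137]
tcp_rot: [3.142, -0.0, -3.067]
force: [0.6, -0.3, -0.6]
width: 0.0349
grip_force: 10.0
```

drive_tool(increments=[[[0,0,0],0,46],[[0,0,0],0,60],[[0,0,0],0,70],[[0,0,0],0,70],[[0,0,0],0,70]])

```text
t: 12.53
eef_pos: [0.5706, -0.3114, 0.1138]
tcp_rot: [-3.142, 0.0, -3.067]
force: [0.1, 0.0, 0.5]
width: 0.0613
grip_force: 0.0
```

drive_tool(increments=[[[0,0,-0.01],0,70],[[0,0,-0.025],0,70],[[0,0,-0.03],0,70],[[0,0,-0.03],0,70],[[0.0,0,0],0,100]])

```text
t: 12.95
eef_pos: [0.5721, -0.3125, 0.2162]
tcp_rot: [-3.134, 0.008, -3.067]
force: [0.1, 0.2, 0.6]
width: 0.0664
grip_force: 0.0
```

drive_tool(increments=[[[0.017,0.037,0],0,100],[[0.017,0.037,0],0,100],[[0.017,0.037,0],0,100],[[0.017,0.037,0],0,100],[[0.017,0.037,0],0,100]])

```text
t: 13.37
eef_pos: [0.4708, -0.1316, 0.209]
tcp_rot: [-3.141, 0.0, -3.068]
force: [0.9, -0.2, 0.2]
width: 0.0882
grip_force: 0.0
```

```bash
python3 sliver.py court '{"top":(581.2,-309.3),"scene":(579.5,-309.7)}' 4.25 | grep scene; python3 chk.py court '[.565,-.31]'
```

```text
scene front now [ 6  7  8  8  8  7  5  4  4  5  6  6  6  7 10 16 26] before [64 64 64 64 64 63 62 57 48 33 18  9  6  6  9 15 23]
scene left y+ now [ 8  9  9  9  8  7  7  8 10 14 19 21 17 11  5  2  1] before [63 64 64 64 63 63 62 56 45 34 26 22 17 10  5  2  1]
scene right y- now [ 9  8  7  7  7  7  7  7  7  8  8  8  8  8  8 10 12] before [64 64 64 64 64 64 64 61 54 40 23 11  7  6  7  8 11]
scene back now [ 7  9 11 12 13 13 12 10  9  7  7  6  4  3  2  1  1] before [63 63 63 63 64 63 58 48 34 19  8  3  1  1  1  1  1]
top court [ 582.  -307.8] [ 583.2 -307.9] yaw 3.8 [38.3 37. ] (37, 35)
scene court [ 581.5 -310.6] [ 582.3 -310.3] yaw 3.7 [38.4 36.1] (37, 35)
```

The slivers are gone and the court heel is flush. Next is the child heel.

```bash
python3 -c "
from h import *
show(*goal((464.4,-22),-10,-13,120))"
```

```text
tcp [ 472.2 -133.7  208.5] yaw -175.78 | shift before turn [ 12.1 115.1  88.5] turn 14.22 | shift after turn [ 40.1 108.6  88.5]
```

drive_tool(increments=[[[0.012,0.038,0],0,100],[[0,0.038,0],0,100],[[0,0.038,0],0,100],[[0,0.001,0.02],7.11,100],[[0,0,0.02],7.11,100]])

```text
t: 14.38
eef_pos: [0.452, -0.0179, 0.169]
tcp_rot: [-3.141, 0.003, 2.965]
force: [0.3, 0.1, 0.5]
width: 0.088
grip_force: 0.0
```

drive_tool(increments=[[[0,0,0.02],0,100],[[0,0,0.0185],0,100],[[0,0,0.01],0,100],[[0,0,0],0,100],[[0,0,0],0,100]])

```text
t: 14.8
eef_pos: [0.4516, -0.0196, 0.1203]
tcp_rot: [3.142, -0.001, 2.968]
force: [-1.0, 0.4, 0.0]
width: 0.0882
grip_force: 0.0
```

drive_tool(increments=[[[0,0,0],0,80],[[0,0,0],0,80],[[0,0,0],0,80],[[0,0,0],0,80],[[0,0,0],0,80]])

```text
t: 15.22
eef_pos: [0.4517, -0.0195, 0.1205]
tcp_rot: [-3.141, 0.001, 2.968]
force: [-0.1, 0.1, -0.6]
width: 0.0707
grip_force: 0.0
```

```bash
python3 -c "
from h import *
show(*goal((464.4,-22),-10,-13,84.5))"
```

```text
tcp [451.7 -19.5 120.5] yaw 170.04 | shift before turn [ 0.  -0.3 36. ] turn 0.04 | shift after turn [ 0.  -0.3 36. ]
```

drive_tool(increments=[[[0,0,0.018],0,80],[[0,0,0.013],0,80],[[0,0,0.0045],0,75],[[0,0,0],0,65],[[0,0,0],0,0]])

```text
t: 15.63
eef_pos: [0.4518, -0.0195, 0.0851]
tcp_rot: [-3.142, 0.0, 2.968]
force: [0.0, 0.4, -0.6]
width: 0.055
grip_force: 0.0
```

drive_tool(increments=[[[0,0,0],0,0],[[0,0,0],0,0],[[0,0,0],0,0],[[0,0,0],0,0],[[0,0,0],0,0]])

```text
t: 16.05
eef_pos: [0.452, -0.0195, 0.0854]
tcp_rot: [-3.141, 0.001, 2.968]
force: [-0.4, 0.5, 6.3]
width: 0.0458
grip_force: 10.0
```

```bash
python3 -c "
from h import *
show(*goal((464.4,-22),-10,-13,84.5))"
```

```text
tcp [452.  -19.5  85.4] yaw 170.04 | shift before turn [ 0.3 -0.3  0.9] turn 0.04 | shift after turn [ 0.3 -0.3  0.9]
```

drive_tool(increments=[[[0,0,-0.005],0,0],[[0,0,-0.015],0,0],[[0,0,-0.03],0,0],[[0,0,-0.03],0,0],[[0,0,-0.02],0,0]])

```text
t: 16.47
eef_pos: [0.4519, -0.0195, 0.1874]
tcp_rot: [-3.141, 0.002, 2.968]
force: [0.8, 0.1, -0.8]
width: 0.046
grip_force: 10.0
```

```bash
python3 -c "
from h import *
show(*goal((640.4,104.1),7.0,-13,130))"
```

```text
tcp [451.9 -19.5 187.4] yaw 170.05 | shift before turn [-151.8  150.5   57.7] turn -16.95 | shift after turn [-189.2   99.7   57.4]
```

drive_tool(increments=[[[0,0,0],-5.65,0],[[0,0,0],-5.65,0],[[0,0,0],-5.65,0],[[-0.0315,0.0166,0],0,0],[[-0.0315,0.0166,0],0,0]])

```text
t: 16.88
eef_pos: [0.5104, 0.0213, 0.1854]
tcp_rot: [-3.141, 0.0, -3.021]
force: [0.3, -0.7, 0.3]
width: 0.0453
grip_force: 10.0
```

drive_tool(increments=[[[-0.0315,0.0166,0],0,0],[[-0.0315,0.0166,0],0,0],[[-0.0315,0.0166,0],0,0],[[-0.0315,0.0166,0],0,0],[[0,0,0.02],0,0]])

```text
t: 17.3
eef_pos: [0.6321, 0.1055, 0.1681]
tcp_rot: [-3.141, 0.01, -3.017]
force: [-0.3, -0.2, -0.4]
width: 0.0459
grip_force: 10.0
```

drive_tool(increments=[[[0,0,0.02],0,0],[[0,0,0.017],0,0],[[0,0,0],0,0],[[0,0,0],0,0],[[0,0,0],0,0]])

```text
t: 17.72
eef_pos: [0.6275, 0.1024, 0.1292]
tcp_rot: [-3.141, 0.002, -3.02]
force: [0.2, 0.2, 0.7]
width: 0.0459
grip_force: 10.0
```

drive_tool(increments=[[[0,0,0],0,0],[[0,0,0],0,0],[[0,0,0],0,0],[[0,0,0],0,0],[[0,0,0],0,0]])

```text
t: 18.13
eef_pos: [0.6271, 0.1024, 0.128]
tcp_rot: [-3.142, 0.0, -3.02]
force: [0.3, -0.0, 0.5]
width: 0.0459
grip_force: 10.0
```

```bash
python3 -c "
from h import *
show(*goal((640.4,104.1),7.0,-13,91.3))"
```

```text
tcp [627.1 102.4 128. ] yaw -173.01 | shift before turn [-0.4  0.  36.7] turn -0.01 | shift after turn [-0.4  0.  36.7]
```

Lower, release, and back off.

drive_tool(increments=[[[0,0,0.014],0,0],[[0,0,0.012],0,0],[[0,0,0.006],0,0],[[0,0,0.002],0,0],[[0,0,0],0,0]])

```text
t: 18.55
eef_pos: [0.6268, 0.1024, 0.0931]
tcp_rot: [3.141, -0.001, -3.02]
force: [-0.3, -0.3, -0.2]
width: 0.0458
grip_force: 10.0
```

drive_tool(increments=[[[0,0,0],0,0],[[0,0,0],0,0],[[0,0,0.001],0,0],[[0,0,0.001],0,0],[[0,0,0],0,0]])

```text
t: 18.97
eef_pos: [0.627, 0.1024, 0.0917]
tcp_rot: [-3.142, 0.0, -3.02]
force: [-0.5, -0.3, -0.1]
width: 0.0455
grip_force: 10.0
```

drive_tool(increments=[[[0,0,0],0,0],[[0,0,0.0005],0,0],[[0,0,0],0,0],[[0,0,0],0,0],[[0,0,0],0,0]])

```text
t: 19.38
eef_pos: [0.6271, 0.1025, 0.0915]
tcp_rot: [-3.142, 0.0, -3.02]
force: [-0.8, 0.6, 3.8]
width: 0.0458
grip_force: 10.0
```

drive_tool(increments=[[[0,0,0],0,56],[[0,0,0],0,65],[[0,0,0],0,75],[[0,0,0],0,75],[[0,0,0],0,75]])

```text
t: 19.8
eef_pos: [0.627, 0.1024, 0.0911]
tcp_rot: [3.142, -0.0, -3.02]
force: [0.1, 0.6, -1.0]
width: 0.0663
grip_force: 0.0
```

drive_tool(increments=[[[0,0,-0.01],0,75],[[0,0,-0.025],0,75],[[0,0,-0.03],0,75],[[0,0,-0.03],0,75],[[0.035,0,0],0,100]])

```text
t: 20.22
eef_pos: [0.5988, 0.0979, 0.1944]
tcp_rot: [-3.139, 0.017, -3.02]
force: [0.7, -0.6, 0.6]
width: 0.0708
grip_force: 0.0
```

drive_tool(increments=[[[0.04,0,0],0,100],[[0.04,0,0],0,100],[[0.04,0,0],0,100],[[0,0,0],0,100],[[0,0,0],0,100]])

```text
t: 20.63
eef_pos: [0.4722, 0.0836, 0.1874]
tcp_rot: [-3.141, 0.001, -3.02]
force: [1.1, 0.3, 0.2]
width: 0.0881
grip_force: 0.0
```

```bash
python3 snap.py a4 '[.61,.1,.1]' '[.46,-.02,.07]'; python3 sliver.py child '{"top":(639.9,105.4),"scene":(638.8,104.9)}' 7; python3 chk.py child '[.615,.102]'
```

```text
top front now [ 9  9  9  9  8  8  8  9 12 16 21 26 32 36 39 39 39] before [93 93 93 93 91 88 83 76 66 55 46 40 39 38 38 38 38]
top left y+ now [ 9 10 11  9  9  9 10 13 16 19 20 17 10  4  1  0  0] before [94 94 94 93 93 91 88 79 67 50 34 21 11  4  1 -1 -1]
top right y- now [ 9  9  8  8  8  8 10 12 15 17 18 16 12  7  4  2  1] before [92 92 93 93 93 92 87 77 64 49 37 25 16  9  5  2  1]
top back now [10 10 10  9  9  9  9  9 12 19 24 25 23 20 15  8  3] before [93 93 93 93 92 89 83 76 66 55 44 35 28 21 15  8  3]
scene front now [ 6  6  6  7  8 10 13 18 23 27 30 30 30 30 30 30 30] before [61 61 61 61 61 60 58 53 46 38 33 30 29 28 28 28 28]
scene left y+ now [6 6 6 6 6 6 6 7 7 7 7 8 8 8 7 7 6] before [61 62 62 62 60 58 52 44 35 24 15  7  4  2  1  1  1]
scene right y- now [ 5  4  4  4  5  7  9 13 17 19 20 19 18 17 17 16 15] before [61 61 61 61 61 60 58 55 49 42 34 26 20 17 16 16 16]
scene back now [9 9 9 9 8 8 8 8 8 7 5 4 2 2 1 1 1] before [61 61 61 61 61 60 56 49 39 26 15  7  3  1  1  1  1]
top child [639.4 104.9] [640.5 105.3] yaw 6.2 [49.3 47.9] (48, 46)
scene child [639.2 101.9] [639.5 102.1] yaw 6.8 [48.7 50.4] (48, 46)
```

View pics/a4.png

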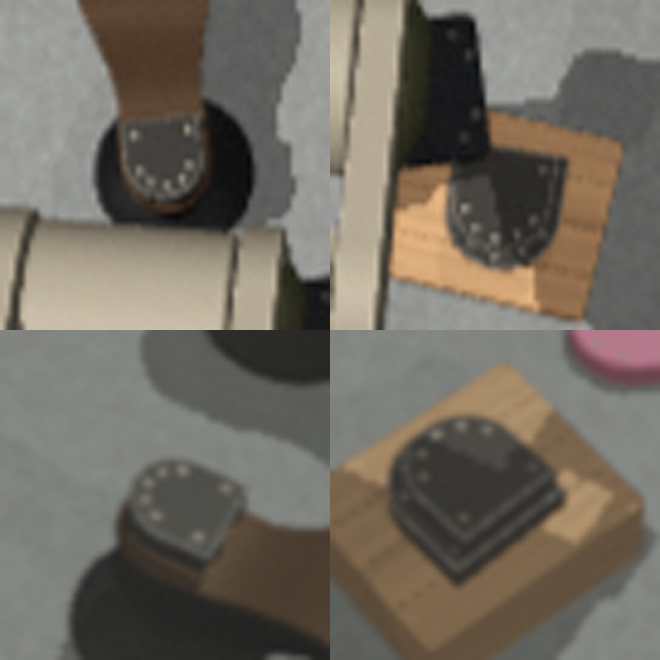

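The child heel looks flush at (165,155) and (190,505), with no tan visible. The flat and man heels remain on the block at (505,210) of the top crop. I check that the flat heel has not shifted, then pick it.

```bash
python3 - <<'E'
from h import *
im,W=zmap("scene",4)
for k in("flat","man"):
    w,l,z=HEEL[k]
    P=depthD("scene",W,z,proj("scene",[.445,-.02,z]),26,tol=.004);o,yaw,sz,o2=moments_fit(P,w,l)
    print(k,o.round(1),o2.round(1),round(yaw,1),sz.round(1))
show(*goal((473,-26.5),-10,-16.5,110))
E
```

```text
flat [472.6 -28. ] [474.2 -28. ] -10.6 [63.2 58.8]
man [474.2 -27.5] [475.6 -27.6] -9.3 [74.  73.2]
tcp [473.2  83.6 186.2] yaw -173.01 | shift before turn [  29.4 -104.4   76.2] turn 16.99 | shift after turn [  -2.4 -108.4   76.2]
```

drive_tool(increments=[[[0,0,0],5.66,100],[[0,0,0],5.66,100],[[0,0,0],5.66,100],[[-0.001,-0.036,0],0,100],[[-0.0014,-0.036,0],0,100]])

```text
t: 21.95
eef_pos: [0.4628, 0.0124, 0.1862]
tcp_rot: [3.142, 0.0, 2.97]
force: [0.1, -0.3, 0.2]
width: 0.0879
grip_force: 0.0
```

drive_tool(increments=[[[0,-0.0364,0],0,100],[[0,0,0.03],0,100],[[0,0,0.03],0,100],[[0,0,0.015],0,95],[[0,0,0],0,95]])

```text
t: 22.37
eef_pos: [0.4552, -0.0234, 0.1086]
tcp_rot: [3.141, -0.005, 2.967]
force: [-0.6, 0.6, -0.7]
width: 0.0837
grip_force: 0.0
```

drive_tool(increments=[[[0,0,0],0,95],[[0,0,0],0,95],[[0,0,0],0,95],[[0,0,0],0,95],[[0,0,0],0,95]])

```text
t: 22.78
eef_pos: [0.4571, -0.0236, 0.1119]
tcp_rot: [-3.141, 0.001, 2.967]
force: [0.0, 0.1, -0.7]
width: 0.0842
grip_force: 0.0
```

```bash
python3 -c "
from h import *
show(*goal((473,-26.5),-10,-16.5,69))"
```

```text
tcp [457.1 -23.6 111.9] yaw 170.02 | shift before turn [ 0.4 -0.1 42.9] turn 0.02 | shift after turn [ 0.3 -0.1 42.9]
```

drive_tool(increments=[[[0.0004,0,0.02],0,95],[[0,0,0.015],0,95],[[0,0,0.0075],0,90],[[0,0,0],0,80],[[0,0,0],0,0]])

```text
t: 23.2
eef_pos: [0.4565, -0.0236, 0.0691]
tcp_rot: [-3.142, 0.0, 2.967]
force: [-0.2, 0.0, 0.7]
width: 0.0684
grip_force: 0.0
```

drive_tool(increments=[[[0,0,0],0,0],[[0,0,0],0,0],[[0,0,0],0,0],[[0,0,0],0,0],[[0,0,0],0,0]])

```text
t: 23.62
eef_pos: [0.4568, -0.0237, 0.0695]
tcp_rot: [-3.141, 0.002, 2.967]
force: [-0.2, 1.7, 6.0]
width: 0.0568
grip_force: 10.0
```

drive_tool(increments=[[[0,0,-0.005],0,0],[[0,0,-0.015],0,0],[[0,0,-0.03],0,0],[[0,0,-0.035],0,0],[[0,0,-0.03],0,0]])

```text
t: 24.03
eef_pos: [0.4561, -0.0234, 0.1859]
tcp_rot: [-3.142, 0.0, 2.967]
force: [0.8, -0.2, 0.9]
width: 0.0567
grip_force: 10.0
```

```bash
python3 -c "
from h import *
show(*goal((651.4,-116.5),-8.9,-16.5,140))"
```

```text
tcp [456.1 -23.4 185.9] yaw 170.01 | shift before turn [-192.   -58.1   45.9] turn -1.09 | shift after turn [-190.9  -61.8   45.9]
```

drive_tool(increments=[[[0,0,0],-1.1,0],[[-0.0318,-0.0103,0],0,0],[[-0.0318,-0.0103,0],0,0],[[-0.0318,-0.0103,0],0,0],[[-0.0318,-0.0103,0],0,0]])

```text
t: 24.45
eef_pos: [0.5766, -0.0844, 0.1833]
tcp_rot: [3.141, -0.001, 2.987]
force: [-0.2, 0.2, -1.0]
width: 0.057
grip_force: 10.0
```

drive_tool(increments=[[[-0.0318,-0.0103,0],0,0],[[-0.0318,-0.0103,0],0,0],[[0,0,0.025],0,0],[[0,0,0.02],0,0],[[0,0,0],0,0]])

```text
t: 24.87
eef_pos: [0.6335, -0.1136, 0.1336]
tcp_rot: [3.14, -0.008, 2.986]
force: [-0.3, 0.8, -1.3]
width: 0.0572
grip_force: 10.0
```

drive_tool(increments=[[[0,0,0],0,0],[[0,0,0],0,0],[[0,0,0],0,0],[[0,0,0],0,0],[[0,0,0],0,0]])

```text
t: 25.28
eef_pos: [0.6355, -0.1141, 0.1398]
tcp_rot: [-3.141, 0.001, 2.987]
force: [0.2, -0.6, -0.9]
width: 0.057
grip_force: 10.0
```

```bash
python3 -c "
from h import *
show(*goal((651.4,-116.5),-8.9,-16.5,103.3))"
```

```text
tcp [ 635.5 -114.1  139.8] yaw 171.12 | shift before turn [ 0.5  0.1 36.5] turn 0.02 | shift after turn [ 0.4  0.1 36.5]
```

drive_tool(increments=[[[0.0003,0,0.014],0,0],[[0,0,0.012],0,0],[[0,0,0.006],0,0],[[0,0,0.002],0,0],[[0,0,0],0,0]])

```text
t: 25.7
eef_pos: [0.6349, -0.114, 0.1044]
tcp_rot: [3.142, -0.001, 2.986]
force: [0.5, -0.3, 0.2]
width: 0.057
grip_force: 10.0
```

drive_tool(increments=[[[0,0,0],0,0],[[0,0,0],0,0],[[0,0,0.001],0,0],[[0,0,0.001],0,0],[[0,0,0],0,0]])

```text
t: 26.12
eef_pos: [0.6352, -0.1141, 0.1035]
tcp_rot: [-3.141, 0.001, 2.986]
force: [-1.7, 0.2, 4.6]
width: 0.057
grip_force: 10.0
```

drive_tool(increments=[[[0,0,0],0,0],[[0,0,0.0005],0,0],[[0,0,0],0,0],[[0,0,0],0,0],[[0,0,0],0,0]])

```text
t: 26.53
eef_pos: [0.6353, -0.1141, 0.1035]
tcp_rot: [-3.141, 0.001, 2.986]
force: [-3.8, 0.7, 9.2]
width: 0.0568
grip_force: 10.0
```

drive_tool(increments=[[[0,0,0],0,70],[[0,0,0],0,80],[[0,0,0],0,90],[[0,0,0],0,90],[[0,0,0],0,90]])

```text
t: 26.95
eef_pos: [0.635, -0.114, 0.102]
tcp_rot: [3.142, -0.0, 2.986]
force: [-1.1, 0.8, -0.4]
width: 0.0796
grip_force: 0.0
```

drive_tool(increments=[[[0,0,-0.01],0,90],[[0,0,-0.025],0,90],[[0,0,-0.03],0,90],[[0,0,-0.03],0,90],[[0.035,0,0],0,100]])

```text
t: 27.37
eef_pos: [0.6065, -0.1109, 0.2056]
tcp_rot: [-3.138, 0.018, 2.986]
force: [0.7, -0.5, -0.6]
width: 0.0839
grip_force: 0.0
```

drive_tool(increments=[[[0.04,0,0],0,100],[[0.04,0,0],0,100],[[0.04,0,0],0,100],[[0,0,0],0,100],[[0,0,0],0,100]])

```text
t: 27.78
eef_pos: [0.4809, -0.0898, 0.1983]
tcp_rot: [-3.141, 0.001, 2.986]
force: [0.2, 0.3, 1.1]
width: 0.0878
grip_force: 0.0
```

```bash
python3 snap.py a5 '[.62,-.115,.11]' '[.46,-.02,.06]'; python3 sliver.py flat '{"top":(650.6,-115.2),"scene":(649.0,-116.2)}' -8.9; python3 chk.py flat '[.62,-.112]'
```

```text
top front now [ 7  7  8  8  8  8  7  8  9 13 19 26 34 42 49 53 54] before [93 93 93 92 91 88 84 78 70 62 56 53 52 52 52 52 52]
top left y+ now [ 8  9  9  9  9 11 15 19 24 30 32 26 16  8  4  3  2] before [93 93 93 92 92 91 89 82 71 56 42 28 14  5  1  0  0]
top right y- now [ 7  7  7  7  7  7  8 10 13 14 11  8  5  3  1  1  0] before [93 93 93 93 92 92 89 81 69 53 36 21 10  4  1  0  0]
top back now [26 26 27 27 28 28 29 29 30 30 30 30 31 31 31 31 31] before [93 93 93 93 93 91 87 80 72 62 52 43 37 31 26 22 18]
scene front now [ 7  7  8  8  8  7  6  7 11 16 22 28 33 37 40 42 42] before [61 61 61 61 61 61 59 54 46 38 34 35 37 38 39 39 39]
scene left y+ now [7 7 7 7 7 8 8 8 8 8 8 7 6 6 4 3 2] before [61 61 61 61 61 60 56 47 34 20 10  4  2  2  2  2  2]
scene right y- now [ 8  9  8  7  6  7 10 15 19 22 22 22 22 20 18 16 13] before [61 61 61 62 62 61 60 56 49 39 29 23 21 19 17 16 14]
scene back now [ 8  9  9 10 10  9  9  9  8  7  6  5  4  3  2  2  2] before [61 61 62 62 62 60 57 49 36 22 11  5  3  2  1  2  2]
top flat [ 618.3 -103.1] [ 654.2 -108.5] yaw 0.3 [103.2 142.4] (60, 57)
scene flat [ 650.6 -116.9] [ 651.2 -117. ] yaw -7.9 [61.  59.4] (60, 57)
```

View pics/a5.png

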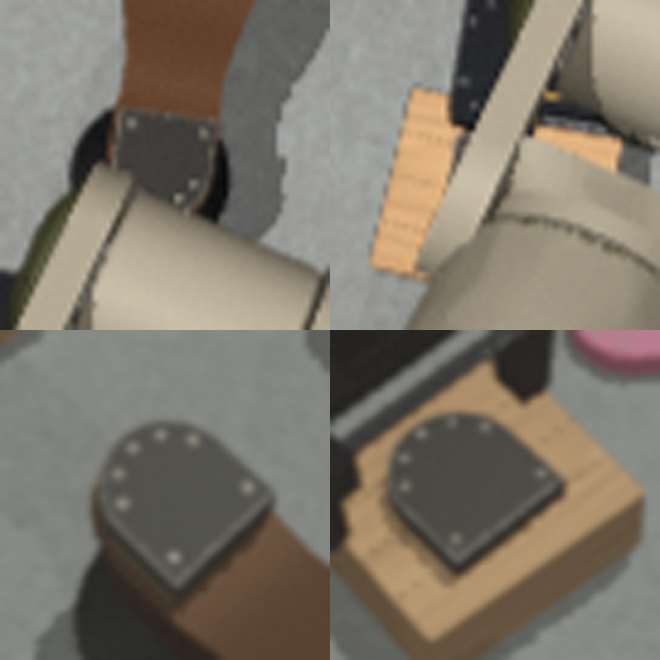

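The flat heel sits flush at (165,155) and (185,505), with no tan showing. The man heel lies alone on the block at (470,490). I pick it now.

```bash
python3 -c "
from h import *
show(*goal((475,-27.3),-9.2,-20,90))"
```

```text
tcp [481.9 -90.1 197.2] yaw 171.11 | shift before turn [ 36.5  61.1 107.2] turn 0.31 | shift after turn [ 36.9  60.9 107.2]
```

drive_tool(increments=[[[0.0185,0.0305,0],0.3,100],[[0.0183,0.0305,0],0,100],[[0,0,0.035],0,100],[[0,0,0.035],0,100],[[0,0,0.035],0,100]])

```text
t: 28.9
eef_pos: [0.4552, -0.0236, 0.0916]
tcp_rot: [-3.141, 0.002, 2.982]
force: [1.3, 0.2, 0.2]
width: 0.0881
grip_force: 0.0
```

drive_tool(increments=[[[0,0,0],0,100],[[0,0,0],0,100],[[0,0,0],0,100],[[0,0,0],0,100],[[0,0,0],0,100]])

```text
t: 29.32
eef_pos: [0.456, -0.0244, 0.0939]
tcp_rot: [-3.141, 0.003, 2.981]
force: [-0.0, 0.5, 0.8]
width: 0.0882
grip_force: 0.0
```

```bash
python3 -c "
from h import *
show(*goal((475,-27.3),-9.2,-20,53))"
```

```text
tcp [456.  -24.4  93.9] yaw 170.8 | shift before turn [ 0.9  0.2 40.9] turn 0.0 | shift after turn [ 0.8  0.2 40.9]
```

drive_tool(increments=[[[0.0005,0,0.02],0,100],[[0,0,0.014],0,100],[[0,0,0.0065],0,100],[[0,0,0],0,90],[[0,0,0],0,0]], squeeze=12)

```text
t: 29.73
eef_pos: [0.455, -0.0241, 0.0524]
tcp_rot: [-3.141, 0.001, 2.981]
force: [0.4, 0.4, 0.1]
width: 0.0766
grip_force: 0.0
```

drive_tool(increments=[[[0,0,0],0,0],[[0,0,0],0,0],[[0,0,0],0,0],[[0,0,0],0,0],[[0,0,0],0,0]])

```text
t: 30.15
eef_pos: [0.4552, -0.0241, 0.0527]
tcp_rot: [-3.141, 0.002, 2.981]
force: [-1.1, -0.0, 6.6]
width: 0.0683
grip_force: 12.0
```

```bash
python3 -c "
from h import *
show(*goal((475,-27.3),-9.2,-20,53))"
```

```text
tcp [455.2 -24.1  52.7] yaw 170.81 | shift before turn [-0.1  0.1 -0.3] turn 0.01 | shift after turn [-0.1  0.1 -0.3]
```

drive_tool(increments=[[[0,0,-0.005],0,0],[[0,0,-0.015],0,0],[[0,0,-0.035],0,0],[[0,0,-0.038],0,0],[[0,0,-0.038],0,0]])

```text
t: 30.57
eef_pos: [0.454, -0.0237, 0.1846]
tcp_rot: [3.141, -0.001, 2.981]
force: [0.9, -0.7, -1.2]
width: 0.068
grip_force: 12.0
```

```bash
python3 -c "
from h import *
show(*goal((587.3,317.7),9.35,-20,150))"
```

```text
tcp [454.  -23.7 184.6] yaw 170.81 | shift before turn [-58.1 352.   34.6] turn -18.54 | shift after turn [-167.   315.2   34.6]
```

drive_tool(increments=[[[0,0,0],-6.18,0],[[0,0,0],-6.18,0],[[0,0,0],-6.18,0],[[-0.0167,0.0315,0],0,0],[[-0.0167,0.0315,0],0,0]])

```text
t: 30.98
eef_pos: [0.4775, 0.0436, 0.1833]
tcp_rot: [-3.141, 0.0, -2.981]
force: [1.5, 0.3, -1.5]
width: 0.0681
grip_force: 12.0
```

drive_tool(increments=[[[-0.0167,0.0315,0],0,0],[[-0.0167,0.0315,0],0,0],[[-0.0167,0.0315,0],0,0],[[-0.0167,0.0315,0],0,0],[[-0.0167,0.0315,0],0,0]])

```text
t: 31.4
eef_pos: [0.5342, 0.2145, 0.1831]
tcp_rot: [-3.142, -0.0, -2.978]
force: [-0.3, -0.5, -1.0]
width: 0.0682
grip_force: 12.0
```

drive_tool(increments=[[[-0.0167,0.0315,0],0,0],[[-0.0167,0.0315,0],0,0],[[-0.0167,0.0315,0],0,0],[[0,0,0.015],0,0],[[0,0,0.015],0,0]])

```text
t: 31.82
eef_pos: [0.5683, 0.3159, 0.1526]
tcp_rot: [3.141, 0.001, -2.976]
force: [0.3, 0.7, -1.4]
width: 0.0681
grip_force: 12.0
```

drive_tool(increments=[[[0,0,0],0,0],[[0,0,0],0,0],[[0,0,0],0,0],[[0,0,0],0,0],[[0,0,0],0,0]])

```text
t: 32.23
eef_pos: [0.5686, 0.3138, 0.1538]
tcp_rot: [3.141, 0.001, -2.979]
force: [0.3, -0.3, -1.4]
width: 0.0676
grip_force: 12.0
```

```bash
python3 -c "
from h import *
show(*goal((587.3,317.7),9.35,-20,111.2))"
```

```text
tcp [568.6 313.8 153.8] yaw -170.68 | shift before turn [ 0.9  0.8 42.6] turn -0.03 | shift after turn [ 0.9  0.8 42.6]
```

drive_tool(increments=[[[0.0007,0.0006,0.016],0,0],[[0,0,0.014],0,0],[[0,0,0.008],0,0],[[0,0,0.002],0,0],[[0,0,0],0,0]])

```text
t: 32.65
eef_pos: [0.5675, 0.3144, 0.1128]
tcp_rot: [-3.142, -0.0, -2.979]
force: [-0.4, 0.2, -0.4]
width: 0.0678
grip_force: 12.0
```

drive_tool(increments=[[[0,0,0],0,0],[[0,0,0],0,0],[[0,0,0.001],0,0],[[0,0,0],0,0],[[0,0,0],0,0]])

```text
t: 33.07
eef_pos: [0.5675, 0.3145, 0.1119]
tcp_rot: [3.142, 0.0, -2.978]
force: [-0.2, 0.5, -0.9]
width: 0.0678
grip_force: 12.0
```

```bash
python3 -c "
from h import *
show(*goal((587.3,317.7),9.35,-20,110.8));print(ctrl.read_state()['force'])"
```

```text
tcp [567.5 314.5 111.9] yaw -170.65 | shift before turn [-0.1 -0.1  1.1] turn -0.0 | shift after turn [-0.1 -0.1  1.1]
[-0.17304458  0.51140934 -0.88069876]
```

drive_tool(increments=[[[0,0,0.0007],0,0],[[0,0,0.0003],0,0],[[0,0,0],0,0],[[0,0,0],0,0],[[0,0,0],0,0]])

```text
t: 33.48
eef_pos: [0.5675, 0.3145, 0.1107]
tcp_rot: [3.142, 0.0, -2.978]
force: [-0.1, -0.5, -0.5]
width: 0.0679
grip_force: 12.0
```

drive_tool(increments=[[[0,0,0],0,80],[[0,0,0],0,90],[[0,0,0],0,100],[[0,0,0],0,100],[[0,0,0],0,100]])

```text
t: 33.9
eef_pos: [0.5674, 0.3145, 0.1107]
tcp_rot: [3.142, -0.0, -2.978]
force: [0.6, 0.1, 0.3]
width: 0.0879
grip_force: 0.0
```

drive_tool(increments=[[[0,0,-0.01],0,100],[[0,0,-0.025],0,100],[[0,0,-0.03],0,100],[[0,0,-0.03],0,100],[[0.035,0,0],0,100]])

```text
t: 34.32
eef_pos: [0.5393, 0.3097, 0.2139]
tcp_rot: [3.139, 0.017, -2.98]
force: [0.2, 0.3, 0.5]
width: 0.088
grip_force: 0.0
```

drive_tool(increments=[[[0.04,0,0],0,100],[[0.04,0,0],0,100],[[0.04,0,0],0,100],[[0.04,0,0],0,100],[[0,0,0],0,100]])

```text
t: 34.73
eef_pos: [0.3688, 0.2819, 0.2058]
tcp_rot: [-3.141, -0.004, -2.976]
force: [0.6, -0.7, 0.7]
width: 0.0885
grip_force: 0.0
```

```bash
cat > all.py <<'E'
from h import *
import sys
c=[]
for n in("top","scene"):
    im,_=ctrl.capture(n);cv2.imwrite(f"pics/{n}_{sys.argv[1]}.png",im)
    for X in([.55,.31,.11],[.61,.1,.1],[.62,-.115,.11],[.565,-.31,.12]):c.append(cv2.resize(up(im,*proj(n,X),22)[0],(200,200)))
cv2.imwrite(f"pics/all_{sys.argv[1]}.png",np.vstack([np.hstack(c[:4]),np.hstack(c[4:])]))
E
python3 all.py 1; python3 sliver.py man '{"top":(586.7,318.5),"scene":(585.4,317.4)}' 9.35; python3 chk.py man '[.555,.312]'
```

```text
top front now [ 9  9  9  9  9  8  9 10 14 21 29 39 49 58 63 65 66] before [94 94 93 93 92 90 86 81 75 69 65 64 64 64 64 64 64]
top left y+ now [ 7  8  8  8  9  9 10  9  9  8  8  7  6  4  2  1  1] before [93 93 92 92 90 85 77 60 38 18  7  2  1  1  1  1  1]
top right y- now [ 8  8  8  8  7  8 11 18 24 28 30 32 32 28 21 15  9] before [93 93 93 93 93 93 90 83 72 59 48 40 34 28 21 14  9]
top back now [ 9  9  9  9  8  9 13 18 23 30 36 38 35 28 21 15  9] before [93 93 93 93 93 91 87 82 73 64 55 46 36 27 21 15  9]
scene front now [ 6  6  6  6  6  7 10 13 20 27 34 37 39 40 40 41 40] before [62 62 62 62 61 60 57 52 48 43 40 39 39 40 40 40 40]
scene left y+ now [5 5 5 6 6 6 6 6 5 5 5 5 5 5 5 6 6] before [62 62 61 60 59 56 51 44 36 28 20 13  8  5  3  2  1]
scene right y- now [ 3  3  5  7 10 13 17 21 24 26 25 24 23 22 20 20 20] before [62 62 62 61 60 59 57 53 49 43 37 32 27 23 21 20 20]
scene back now [7 7 6 6 6 7 8 8 7 6 4 3 2 1 1 1 1] before [61 61 61 61 59 55 49 40 30 20 12  6  3  2  1  1  1]
top man [586.7 318.3] [587.6 318.6] yaw 9.7 [73.4 69.8] (72, 68)
scene man [586.7 314.5] [587.2 314.8] yaw 9.1 [72.9 75.1] (72, 68)
```

View pics/all_1.png

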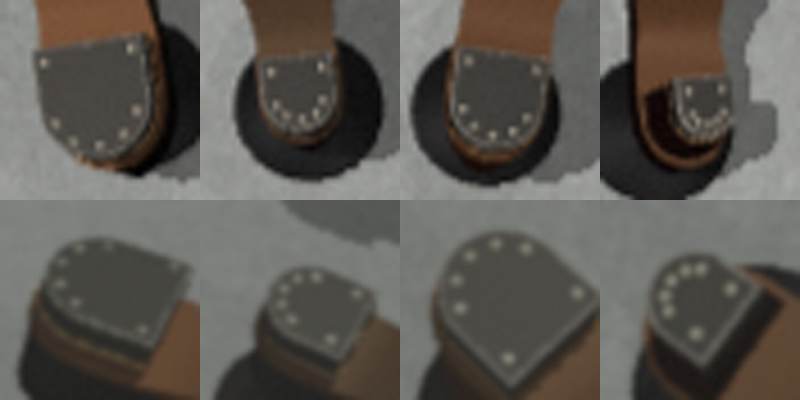

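The pictures show all four heels seated at top crops (95,100), (298,95), (500,97) and (703,107). A faint tan line of about 1 mm shows under the man heel's right side, near (100,350). I shift that heel by 1 mm.

```bash
python3 -c "
from h import *
show(np.array([567.5,314.5,150]),189.35)"
```

```text
tcp [375.1 282.8 205.6] yaw -170.66 | shift before turn [-1.95e+02  1.00e-01  5.56e+01] turn -0.01 | shift after turn [-195.     0.    55.6]
```

drive_tool(increments=[[[-0.039,0,0],0,100],[[-0.039,0,0],0,100],[[-0.039,0,0],0,100],[[-0.039,0,0],0,100],[[-0.039,0,0],0,100]])

```text
t: 35.85
eef_pos: [0.5691, 0.3146, 0.2055]
tcp_rot: [3.142, -0.0, -2.979]
force: [0.6, 0.5, 1.0]
width: 0.088
grip_force: 0.0
```

drive_tool(increments=[[[0,0,0.025],0,100],[[0,0,0.025],0,100],[[0,0,0.015],0,100],[[0,0,0],0,100],[[0,0,0],0,100]])

```text
t: 36.27
eef_pos: [0.5674, 0.3144, 0.1406]
tcp_rot: [-3.141, -0.001, -2.978]
force: [0.5, -0.2, 1.1]
width: 0.0882
grip_force: 0.0
```

drive_tool(increments=[[[0,0,0],0,100],[[0,0,0],0,100],[[0,0,0],0,100],[[0,0,0],0,100],[[0,0,0],0,100]])

```text
t: 36.68
eef_pos: [0.5675, 0.3145, 0.1413]
tcp_rot: [3.141, 0.001, -2.978]
force: [-0.3, -0.4, 1.0]
width: 0.088
grip_force: 0.0
```

```bash
python3 -c "
from h import *
show(np.array([567.5,314.5,111.5]),189.35)"
```

```text
tcp [567.5 314.5 141.3] yaw -170.65 | shift before turn [ 0.1 -0.  29.8] turn 0.0 | shift after turn [ 0.  -0.  29.8]
```

drive_tool(increments=[[[0,0,0.014],0,100],[[0,0,0.011],0,100],[[0,0,0.0045],0,100],[[0,0,0],0,90],[[0,0,0],0,0]])

```text
t: 37.1
eef_pos: [0.5675, 0.3145, 0.1112]
tcp_rot: [-3.142, -0.0, -2.978]
force: [0.2, 0.7, -0.7]
width: 0.0772
grip_force: 0.0
```

drive_tool(increments=[[[0,0,0],0,0],[[0,0,0],0,0],[[0,0,0],0,0],[[0,0,-0.002],0,0],[[0,0,-0.001],0,0]])

```text
t: 37.52
eef_pos: [0.5675, 0.3145, 0.1145]
tcp_rot: [3.142, 0.0, -2.978]
force: [0.1, 0.7, -0.6]
width: 0.0678
grip_force: 12.0
```

drive_tool(increments=[[[0,-0.001,0],0,0],[[0,0,0],0,0],[[0,0,0],0,0],[[0,0,0],0,0],[[0,0,0],0,0]])

```text
t: 37.93
eef_pos: [0.5676, 0.3135, 0.1141]
tcp_rot: [-3.142, -0.0, -2.978]
force: [0.2, -1.2, -0.1]
width: 0.0672
grip_force: 12.0
```

drive_tool(increments=[[[0,0,0.0015],0,0],[[0,0,0.001],0,0],[[0,0,0.0005],0,0],[[0,0,0],0,0],[[0,0,0],0,0]])

```text
t: 38.35
eef_pos: [0.5676, 0.3135, 0.1118]
tcp_rot: [-3.142, 0.0, -2.978]
force: [-2.8, -0.8, 4.8]
width: 0.068
grip_force: 12.0
```

drive_tool(increments=[[[0,0,0],0,80],[[0,0,0],0,90],[[0,0,0],0,100],[[0,0,0],0,100],[[0,0,0],0,100]])

```text
t: 38.77
eef_pos: [0.5676, 0.3135, 0.111]
tcp_rot: [-3.142, -0.0, -2.978]
force: [-0.3, 0.0, 0.8]
width: 0.0882
grip_force: 0.0
```

drive_tool(increments=[[[0,0,-0.01],0,100],[[0,0,-0.025],0,100],[[0,0,-0.03],0,100],[[0,0,-0.03],0,100],[[0.035,0,0],0,100]])

```text
t: 39.18
eef_pos: [0.5394, 0.3087, 0.2143]
tcp_rot: [3.139, 0.017, -2.98]
force: [0.1, 0.8, 0.5]
width: 0.0881
grip_force: 0.0
```

drive_tool(increments=[[[0.04,0,0],0,100],[[0.04,0,0],0,100],[[0.04,0,0],0,100],[[0.04,0,0],0,100],[[0,0,0],0,100]])

```text
t: 39.6
eef_pos: [0.369, 0.2809, 0.2063]
tcp_rot: [-3.141, -0.004, -2.976]
force: [0.5, -0.0, 0.9]
width: 0.0884
grip_force: 0.0
```

```bash
python3 all.py 2; python3 sliver.py man '{"top":(586.7,318.5),"scene":(585.4,317.4)}' 9.35|grep -E "front|y-"; python3 chk.py man '[.555,.312]'
```

```text
top front now [ 9  9  9  9  8  8  9 11 16 23 32 43 53 61 65 66 66] before [94 94 93 93 92 90 86 81 75 69 65 64 64 64 64 64 64]
top right y- now [ 8  7  8  8  8  7  6  7 11 17 24 29 30 27 21 15  9] before [93 93 93 93 93 93 90 83 72 59 48 40 34 28 21 14  9]
scene front now [ 6  6  6  6  6  8 11 15 21 29 35 38 39 40 40 41 40] before [62 62 62 62 61 60 57 52 48 43 40 39 39 40 40 40 40]
scene right y- now [ 3  3  3  4  6  8 11 14 18 20 21 22 21 21 20 20 20] before [62 62 62 61 60 59 57 53 49 43 37 32 27 23 21 20 20]
top man [586.5 317.5] [587.4 317.9] yaw 10.3 [73.7 70.6] (72, 68)
scene man [586.6 313.5] [586.8 313.9] yaw 9.5 [72.6 75.2] (72, 68)h.py:31: RuntimeWarning: All-NaN slice encountered
  im=ds[-1][0];D=np.array([d for _,d in ds]);D[D==0]=np.nan;d=np.nanmedian(D,0)
```

View pics/all_2.png

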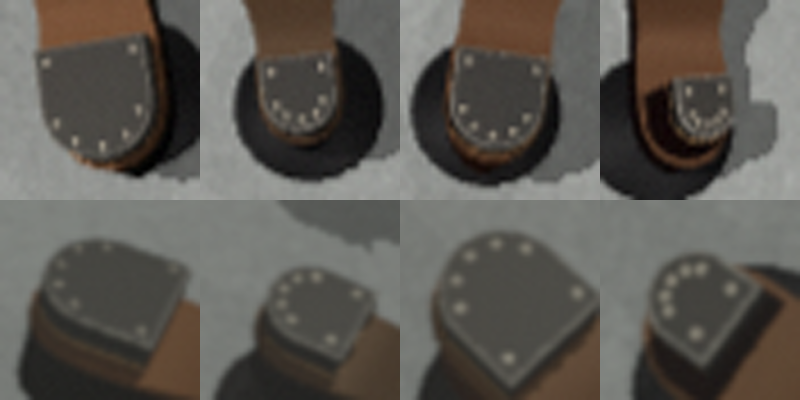

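View pics/top_2.png

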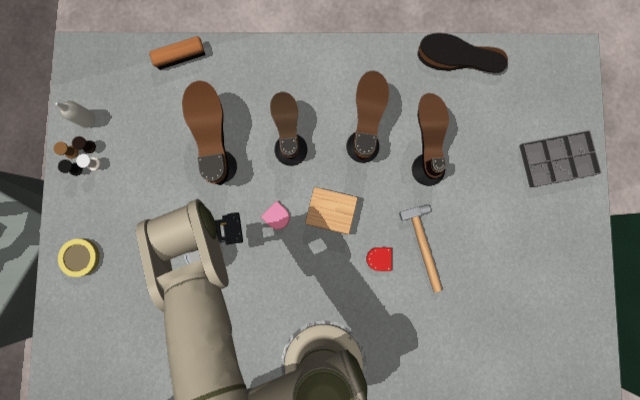

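The sliver is gone, all four heels are flush, the block at (332,210) is empty, and the hammer and look-alikes have not moved. The arm is over the tin's spot near (200,253), 0.2 m up and clear of it.

```bash
python3 -c "
from plant import ctrl
print(ctrl.hand_in())"
```

```text
the job is handed in; nothing more can be done
None
```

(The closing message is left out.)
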